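Check a brass cabinet hinge leaf in the clamp nest

ROBOT

A 7-joint arm with a two-finger parallel gripper is mounted at the origin on the work surface. World frame = base frame: x ahead of the robot, y to its left, z up, the work surface at z = 0. Lengths are in m, angles in rad, forces in N, time in s.
With the tool pointing down it reaches from about 0.4 to 0.875 m from the base axis. Payload 19.3 kg.
Tool frame: the origin (TCP) lies at the very end of the fingers, on their centre line; the grasp point (between the pads) lies 19 mm behind it; z points along the fingers, y is the line along which they close (so a half turn about z gives the same grasp; the last joint's range is limited). The gripper opens to 85 mm and grips with 20 to 120 N. Pads are 22 mm wide; open, the fingers measure 114 mm over their backs; the gripper's body (76 mm by 85 mm) begins 54 mm behind the grasp point. The pads swing forward as they close: fully open they stand 13 mm farther back than shut.
Start: joints at [-1.279, 0.521, -0.036, 1.599, 0.021, 1.021, -0.113], TCP at [0.221, 0.585, 0.231] pointing down, gripper open.
Joint ranges: [-2.91, 2.91], [-0.3, 2.13], [-1.5, 1.42], [0.17, 2.43], [-1.26, 4.41], [0.16, 1.93], [-2.52, 2.52]. Speed limits (rad/s): [1.89, 1.89, 2.39, 2.39, 3.01, 3.01, 3.01].

INTERFACE

Orientations are given as [roll, pitch, yaw] about the fixed x, y, z axes, in that order (R = Rz(yaw) Ry(pitch) Rx(roll)).
In Python, from workcell import monitor, optics, workorder gives the robot as it stands.
- The arm moves only by the tool apply_moves, never from a script. Its arguments are lists of equal length, an entry for each row: "linear": the shift along the tool's x, y, z each as a share of 0.1 m, from -1 to 1, a list of three; "delta_rot": the turn, a rotation vector about the tool's x, y, z each as a share of 120 degrees, from -1 to 1, a list of three. A call has exactly 5 rows; each row is the pose to reach, as a shift and turn from the pose commanded when the call began, along the tool's axes at that moment; what a row does not reach only later rows make up. A row lasts 1/12 s, in which the tool goes at most 41.7 mm and 7.16 degrees, less where a joint would pass 70% of its speed; a pose out of reach is approached as far as the arm can. A call with a number of a shift or a turn outside -1 to 1 is refused whole. A call with a gripper value outside its range is refused whole. "gripper" is the opening, from -1 (shut) to 1 (fully open), set as the call begins (left out, the last holds). The fingers move at their own pace and stop on an object; "force" is the grip in N (left out, the last holds). Time passes only in rows, so rows that repeat a pose let the fingers close, or fill a call up. It gives the time, the measured TCP pose, the force, the opening and the grip force at its end, in the units of the state.
- monitor.observe(): the state, without advancing time (a new reading comes with each control period).
- optics.grab_frame(name): name is "scene" or "top" or "wrist"; returns (picture, depth): 420x560x3 uint8, red, green, blue; 420x560 float32, m along the optical axis (not along the pixel's ray), 0 where there is no reading.
- optics.camera_info(name): a dict with "fx", "fy", "cx", "cy" (pixels), "rvec" (rotation vector, rad) and "tvec" (3), from world to camera coordinates, as OpenCV has them; the wrist camera has in their place "T_tool_cam" (4x4, takes a point from camera to tool coordinates, whose origin is the TCP and whose axes are the flange's). Camera axes: x right, y down, z forward; pixel columns grow to the right and rows downward; lengths in m; the calibration is good to about 2 mm. A picture is of the moment at which its call begins: read the wrist's pose just before it. camera_info takes no time and is no camera call.
- workorder.job_done(): hands the job in; it is judged then, once.
The state is a dict: "clock": time; "qpos": joint angles; "qd": joint speeds; "joint_efforts": joint torques, N m; "position": TCP position; "tool_rot": TCP orientation; "force": force on the tool from outside, world axes, zero at the start; "moment": the same for the moment, N m; "grip_width": finger opening in m; "finger_force": force on a finger pad.
Only numpy, scipy, OpenCV 4.12 (cv2) and the standard library are available. Lean on these libraries where they do the work, as an engineer would, in place of code of your own. Each camera call takes 0.05 s, during which the arm holds its last target. There are 200 camera calls.

TASK

Check the spare brass hinge leaf for the cabinet door: swing the red-barred clamp arm over centre and down onto the leaf and let go so that it holds by itself, then, with the leaf clamped, slide the yellow gauge runner all the way against the red stop, and finally swing the clamp arm back to fully open. Keep hold of the red bar through each swing so that the arm never snaps over on its spring, leave the leaf lying in its nest and the runner at the red stop, and do not disturb the lunchbox, tumbler or bowl.

Things in the scene. Friction and masses are not known exactly. Their poses are not given: they have to be found in the camera images.
- fixture: Grey check-nest board fixed on the counter, 220 (x) x 320 (y) x 18 mm high. Origin: centre of its underside; z up. Leaf and clamp arm lie on the line x = +25 mm, the runner's rail along y at x = -80 mm. Dark steel clamp bracket at y = 73 to 117, x = 5 to 45, up to z = 74 mm. Rail stops 36 x 14 x 24 mm, tops at z = 42 mm: red at y = +75, black at y = -75 mm.
- nest_seat (a point): Middle of the nest floor (18 mm above the counter), where the leaf's origin belongs; white fences 4 mm high leave the leaf about 2 mm of play all round. Axes as the fixture's.
- leaf: Brass hinge leaf, 36 x 90 x 4 mm plate (long along its y), with an 11 mm thick barrel along its -x edge; 0.12 kg, loose in the nest. Origin: centre of the plate's underside; z up.
- clamp (a joint): Clamp arm position, rad: 0 = fully open, leaning past upright (0.28 = upright); 1.85 = level, rubber pad pressing the leaf. Turns about a level axis along fixture x at clamp_pivot. An over-centre spring drives it away from about 0.9, open below that and shut above, so it stays at either end; leading it takes up to 8 N at the bar. Let go mid-swing it snaps at over 2.5 rad/s; lead it under 2.
- clamp_pivot (a point): Clamp's turning axis, on the arm's middle line: fixture x = 25, y = +90, z = 60 mm. Axes as the fixture's. The arm (steel bar 20 mm wide, 12 mm thick) reaches from here to the fixture's -y when clamped.
- clamp_grip (a point): Grip point on the red round cross bar (diameter 16, length 130 mm, along fixture x, 55 mm free on each side of the arm) at the arm's end. In the fixture's frame, with a = 1.85 - joint value: x = 67, y = 90 - 150 cos a, z = 60 + 150 sin a mm. Axes turn with the arm. The bar can turn between the fingers, so the tool can stay pointing down, closing along fixture y.
- runner (a joint): Travel of the gauge runner along the fixture's +y in m: 0 = at the black stop, 0.100 = fully home against the red stop (at the clamp's pivot end). Sliding friction about 1.5 N, stays where it is left.
- runner_grip (a point): Point on the runner's upright yellow grip, 18 x 18 mm and 44 mm tall; the point is on its axis, 16 mm below its top and 66 mm above the counter. Fixture x = -80 mm, y = -50 mm + travel. Axes as the fixture's. A steel gauge blade at 33 to 36 mm above the counter reaches from the runner to +x over the leaf's barrel.
- lunchbox: Navy plastic lunchbox 126 x 176 x 64 mm, loose bystander; origin centre of its underside.
- tumbler: Open steel tumbler, 72 mm across the rim, 110 mm high, loose bystander; origin centre of its underside.
- bowl: Small orange bowl, 104 mm across, 45 mm high, loose bystander; origin centre of its underside.
Not all that is in view belongs to the job. What is meant by the leaf is not blue or purple, and is the larger of those in its own colour.

How it is judged:
By the outcome, as a careful person would: the job done as asked, in the order asked, and still so for the second after the job is handed in, with the robot touching nothing.
It also fails if it takes over 62 s, if anything falls off the work surface, if the arm or the gripper's body presses on something with over 40 N, if the wrist force passes 120 N, or if a joint passes its speed limit or range.

## Working session

There is one attempt and no reset: what is moved stays moved. The work goes in short steps, Python scripts to look and compute and a tool call to move; the robot and the scene stay as the last step left them, time stands still between calls to the robot, and variables do not carry over. Pictures are saved under pics/ and viewed, at most 10 in all, crops included, and the job is handed in when it is done.

Besides the shell and the picture viewer there is one more tool, called as a command line: name --argument value ..., lists and objects as JSON in quotes. apply_moves: Moves the arm, as the interface text tells. Its arguments: {"type":"object","properties":{"linear":{"type":"array"},"delta_rot":{"type":"array"},"gripper":{"type":"number"},"force":{"type":"number"}},"required":["linear","delta_rot"]}

```bash
mkdir -p pics
cat > h.py <<'E'
import numpy as np, cv2
from workcell import monitor, optics, workorder
from scipy.spatial.transform import Rotation as R
def cloud(name):
    im,d=optics.grab_frame(name); c=optics.camera_info(name)
    v,u=np.mgrid[0:420,0:560]
    P=np.stack([(u-c['cx'])/c['fx']*d,(v-c['cy'])/c['fy']*d,d],-1)
    Rm=cv2.Rodrigues(np.array(c['rvec'],float))[0]; t=np.array(c['tvec']).ravel()
    W=(P-t)@Rm
    W[d==0]=np.nan
    return im,W
E
python3 - <<'E'
from h import *
s=monitor.observe(); print(s)
for n in ['scene','top']:
    im,W=cloud(n); np.savez(n,im=im,W=W); cv2.imwrite(f'pics/{n}.png',im[...,::-1])
E
```

```text
{'clock': 0.0, 'qpos': array([-1.27920497,  0.52200812, -0.03632946,  1.59998747,  0.02120494,
        1.02110304, -0.11278987]), 'qd': array([ 4.05705640e-04,  6.65991388e-04, -1.82763153e-03, -1.27472708e-03,
        7.77447670e-05, -1.86125440e-04, -2.14447428e-03]), 'joint_efforts': array([ 4.49391318e-04, -9.27111769e+01,  1.98032275e+00, -3.69932663e+01,
        1.78470433e-02,  8.28297751e-03, -1.62053624e-05]), 'position': array([0.22113633, 0.58421865, 0.23073674]), 'tool_rot': array([-3.14047492e+00,  8.29991836e-05,  2.77980550e+00]), 'force': array([ 0.30022185, -0.35978986, -0.02038722]), 'moment': array([0.03975797, 0.0440195 , 0.02758739]), 'finger_force': 0.0, 'grip_width': 0.08534163748348311}
```

View pics/scene.png

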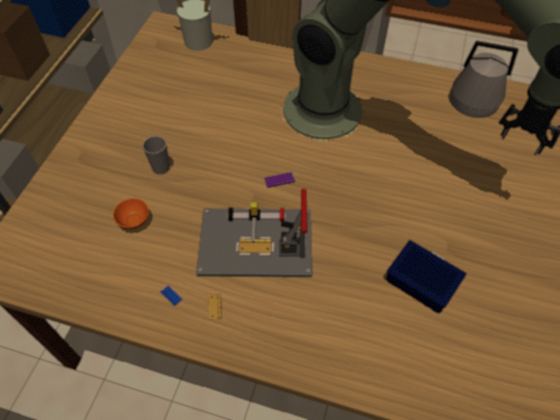

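View pics/top.png

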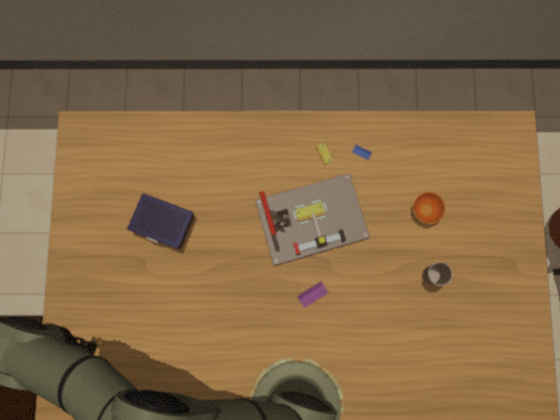

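The leaf already lies in the nest (top view about 310,212). The clamp is open with its red bar at (268,213), the runner is at (322,240), and the bystanders are well clear. Next I'll fit the fixture pose.

Run:
```python
from h import *
def rect(M,W):
    n,l,st,_=cv2.connectedComponentsWithStats(M.astype(np.uint8)); k=1+np.argmax(st[1:,4]); p=W[l==k]
    return p,st[k]
for n in ['top','scene']:
    z=np.load(n+'.npz'); im,W=z['im'].astype(int),z['W']
    r=W[...,0]
    ok=(W[...,0]>.35)&(W[...,0]<1.)&(abs(W[...,1])<.35)
    # counter height
    print(n,'counter z',np.nanmedian(W[...,2][ok]))
    p,st=rect(ok&(W[...,2]>.009)&(W[...,2]<.2),W)
    p0=p[p[:,2]<.026]
    b=cv2.minAreaRect(p0[:,:2].astype(np.float32)); print(b,cv2.boxPoints(b).round(4).tolist(),np.median(p0[:,2]),st)
    R_,G,B=im[...,0],im[...,1],im[...,2]
    red=ok&(R_>120)&(G<60)&(B<60)&(W[...,2]>.02)&(W[...,1]>-.15); q=W[red]; hi=q[q[:,2]>.12]
    print('red bar',len(hi),hi.mean(0),hi.min(0),hi.max(0))
    if len(hi)>5:
        vx,vy,x0,y0=cv2.fitLine(hi[:,:2].astype(np.float32),cv2.DIST_HUBER,0,.01,.01).ravel(); print('dir',np.arctan2(vy,vx),x0,y0)
    lo=q[q[:,2]<.06]; print('redstop',lo.mean(0) if len(lo) else 0)
    ye=ok&(R_>130)&(G>110)&(B<80)&(W[...,2]>.05); q=W[ye]; print('yellow',len(q),np.median(q,0) if len(q) else 0)
```

```text
top counter z 0.0015576866464898692
((0.579097330570221, -0.054366692900657654), (0.22656098008155823, 0.3218311369419098), 16.80525016784668) [[0.42410001158714294, 0.06689999997615814], [0.5171999931335449, -0.24120000004768372], [0.7340999841690063, -0.17569999396800995], [0.640999972820282, 0.1324000060558319]] 0.018574454974929967 [ 256  174  115   92 6490]
red bar 162 [0.56271568 0.07860547 0.21133941] [0.50429942 0.05773537 0.20357116] [0.62456676 0.10144628 0.21979474]
dir 0.29250267 0.5627157 0.078605466
redstop [ 0.46652783 -0.00660477  0.04600594]
yellow 29 [ 0.50292808 -0.08155421  0.0811331 ]
scene counter z -0.0004033319207088022
((0.5814162492752075, -0.05151142179965973), (0.22559566795825958, 0.32043716311454773), 16.469581604003906) [[0.4277999997138977, 0.07020000368356705], [0.5187000036239624, -0.2371000051498413], [0.7350000143051147, -0.17319999635219574], [0.6442000269889832, 0.13410000503063202]] 0.01771053595364537 [ 196  202  117   75 7328]
red bar 162 [0.56693979 0.08041578 0.2107462 ] [0.50528047 0.06043572 0.20472332] [0.62716068 0.10039334 0.21740232]
dir 0.2763067 0.5804843 0.08468926
redstop [ 0.48448881 -0.00225077  0.04133708]
yellow 29 [ 0.50531898 -0.07880701  0.08090598]
```

The two cameras agree on the fixture: centre about (0.580, -0.053), yaw 0.290. I'll turn the tool to yaw 0.29 first, so tool x = fixture x, tool y = -fixture y and tool z = down.

apply_moves --linear '[[0,0,-0.1],[0,0,-0.2],[0,0,-0.3],[0,0,-0.4],[0,0,-0.5]]' --delta_rot '[[0,0,0.0594],[0,0,0.1188],[0,0,0.1782],[0,0,0.2376],[0,0,0.297]]' --gripper 1

```text
clock: 0.52
position: [0.2211, 0.5843, 0.2815]
tool_rot: [-3.141, 0.0, 2.152]
force: [-0.1, -0.3, 0.0]
grip_width: 0.0852
finger_force: 0.0
```

apply_moves --linear '[[0,0,0],[0,0,0],[0,0,0],[0,0,0],[0,0,0]]' --delta_rot '[[0,0,0.0594],[0,0,0.1188],[0,0,0.1782],[0,0,0.2376],[0,0,0.297]]'

```text
clock: 0.93
position: [0.2211, 0.5844, 0.281]
tool_rot: [-3.141, 0.001, 1.53]
force: [-0.2, 0.6, -0.0]
grip_width: 0.0853
finger_force: 0.0
```

apply_moves --linear '[[0,0,0],[0,0,0],[0,0,0],[0,0,0],[0,0,0]]' --delta_rot '[[0,0,0.0594],[0,0,0.1188],[0,0,0.1782],[0,0,0.2376],[0,0,0.297]]'

```text
clock: 1.35
position: [0.2211, 0.5844, 0.281]
tool_rot: [3.141, 0.001, 0.908]
force: [-0.4, 0.5, -0.4]
grip_width: 0.0854
finger_force: 0.0
```

apply_moves --linear '[[0,0,0],[0,0,0],[0,0,0],[0,0,0],[0,0,0]]' --delta_rot '[[0,0,0.0594],[0,0,0.1188],[0,0,0.1782],[0,0,0.2376],[0,0,0.297]]'

```text
clock: 1.77
position: [0.2211, 0.5844, 0.281]
tool_rot: [3.141, 0.0, 0.286]
force: [-0.2, 0.3, -0.5]
grip_width: 0.0852
finger_force: 0.0
```

apply_moves --linear '[[0.08,0.2,0],[0.16,0.4,0],[0.23,0.6,0],[0.3,0.8,0],[0.38,1.0,0]]' --delta_rot '[[0,0,0],[0,0,0],[0,0,0],[0,0,0],[0,0,0]]'

```text
clock: 2.18
position: [0.2866, 0.4987, 0.281]
tool_rot: [3.141, 0.0, 0.292]
force: [0.1, 0.1, -0.5]
grip_width: 0.0854
finger_force: 0.0
```

apply_moves --linear '[[0.08,0.2,0],[0.16,0.4,0],[0.23,0.6,0],[0.3,0.8,0],[0.38,1.0,0]]' --delta_rot '[[0,0,0],[0,0,0],[0,0,0],[0,0,0],[0,0,0]]'

```text
clock: 2.6
position: [0.3518, 0.4138, 0.2811]
tool_rot: [3.141, 0.0, 0.292]
force: [-0.1, -0.2, -0.7]
grip_width: 0.0851
finger_force: 0.0
```

apply_moves --linear '[[0.08,0.2,0],[0.16,0.4,0],[0.23,0.6,0],[0.3,0.8,0],[0.38,1.0,0]]' --delta_rot '[[0,0,0],[0,0,0],[0,0,0],[0,0,0],[0,0,0]]'

```text
clock: 3.02
position: [0.4169, 0.329, 0.2811]
tool_rot: [3.141, 0.0, 0.292]
force: [0.5, -0.3, 1.3]
grip_width: 0.0855
finger_force: 0.0
```

apply_moves --linear '[[0.08,0.2,0],[0.16,0.4,0],[0.23,0.6,0],[0.3,0.8,0],[0.38,1.0,0]]' --delta_rot '[[0,0,0],[0,0,0],[0,0,0],[0,0,0],[0,0,0]]'

```text
clock: 3.43
position: [0.4821, 0.2442, 0.2811]
tool_rot: [3.142, 0.0, 0.292]
force: [0.5, 0.2, -0.3]
grip_width: 0.0853
finger_force: 0.0
```

apply_moves --linear '[[0.08,0.2,0],[0.16,0.4,0],[0.23,0.6,0],[0.3,0.8,0],[0.38,1.0,0]]' --delta_rot '[[0,0,0],[0,0,0],[0,0,0],[0,0,0],[0,0,0]]'

```text
clock: 3.85
position: [0.5473, 0.1593, 0.2811]
tool_rot: [3.142, 0.001, 0.292]
force: [-0.1, 0.5, -0.3]
grip_width: 0.0853
finger_force: 0.0
```

apply_moves --linear '[[0.08,0.2,0],[0.16,0.4,0],[0.23,0.6,0],[0.3,0.7,0],[0.38,0.82,0]]' --delta_rot '[[0,0,0],[0,0,0],[0,0,0],[0,0,0],[0,0,0]]'

```text
clock: 4.27
position: [0.6073, 0.0922, 0.2811]
tool_rot: [-3.141, 0.001, 0.291]
force: [-0.3, 0.5, 0.2]
grip_width: 0.0857
finger_force: 0.0
```

Run:
```python
from h import *
s=monitor.observe(); print(s['position'],s['tool_rot'],s['qpos'].round(2))
d=s['position'][:2]-[.580,-.053]; print('fix',R.from_euler('z',-.29).apply([*d,0]))
im,d=optics.grab_frame('wrist'); c=optics.camera_info('wrist'); T=c['T_tool_cam']
cv2.imwrite('pics/w1.png',im[...,::-1])
v,u=np.mgrid[0:420,0:560]
P=np.stack([(u-c['cx'])/c['fx']*d,(v-c['cy'])/c['fy']*d,d],-1)@T[:3,:3].T+T[:3,3]
W=R.from_euler('xyz',s['tool_rot']).apply(P.reshape(-1,3)).reshape(P.shape)+s['position']
F=R.from_euler('z',-.29).apply((W-[.58,-.053,0]).reshape(-1,3)).reshape(P.shape)
i=im.astype(int); m=(i[...,0]>110)&(i[...,1]<60)&(i[...,2]<60)&(d>0)
q=F[m&(W[...,2]>.15)]; print(len(q),q.min(0),q.max(0),np.median(q,0), cv2.fitLine(q[:,:2].astype(np.float32),cv2.DIST_HUBER,0,.01,.01).ravel())
```

```text
[0.60726807 0.09223038 0.28105572] [-3.14134441e+00  5.62276201e-04  2.91151045e-01] [-0.67  0.53  0.64  1.59 -0.34  1.13 -1.22]
fix [0.06765841 0.13136875 0.        ]
3121 [-0.03756306  0.12507585  0.20196992] [0.09134558 0.13961847 0.21450374] [0.03941187 0.13297152 0.21172357] [ 0.9999646  -0.00841385  0.03595514  0.13273007]
```

View pics/w1.png

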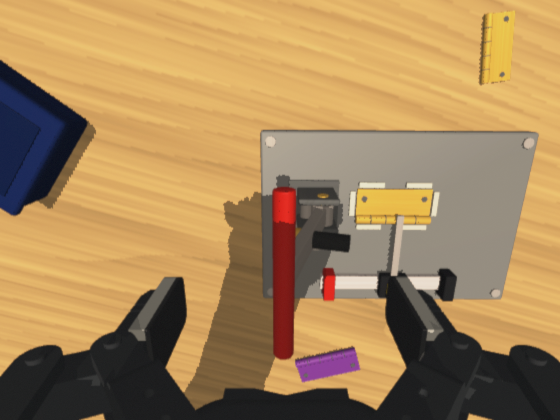

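The wrist view shows the red bar between the open fingers (column about 285) and the leaf in its nest. The bar's axis is at fixture y ≈ 0.132 and z ≈ 0.204, as the model predicts. Now down and grip.

apply_moves --linear '[[0,-0.01,0.2],[0,-0.01,0.4],[0,-0.01,0.6],[0,-0.01,0.8],[0,-0.01,0.96]]' --delta_rot '[[0,0,0],[0,0,0],[0,0,0],[0,0,0],[0,0,0]]'

```text
clock: 4.73
position: [0.6061, 0.0943, 0.1836]
tool_rot: [-3.141, 0.001, 0.292]
force: [-0.1, 0.3, 0.1]
grip_width: 0.0854
finger_force: 0.0
```

apply_moves --linear '[[0,0,0],[0,0,0],[0,0,0],[0,0,0],[0,0,0]]' --delta_rot '[[0,0,0],[0,0,0],[0,0,0],[0,0,0],[0,0,0]]' --gripper -1 --force 40

```text
clock: 5.15
position: [0.607, 0.0938, 0.1863]
tool_rot: [-3.142, -0.001, 0.292]
force: [0.2, -0.2, 0.4]
grip_width: 0.0256
finger_force: 0.0
```

apply_moves --linear '[[0,0,0],[0,0,0],[0,0,0],[0,0,0],[0,0,0]]' --delta_rot '[[0,0,0],[0,0,0],[0,0,0],[0,0,0],[0,0,0]]'

```text
clock: 5.57
position: [0.607, 0.0936, 0.1861]
tool_rot: [-3.142, -0.001, 0.292]
force: [-0.8, -1.2, 7.0]
grip_width: 0.0145
finger_force: 38.8
```

Run:
```python
import numpy as np
th=np.linspace(0,1.85,31);a=1.85-th;y=90-150*np.cos(a);z=60+150*np.sin(a)
for k in range(6):
    j=np.arange(5*k+1,5*k+6); print([[0,round(-(y[i]-y[5*k])/100,3),round(-(z[i]-z[5*k])/100,3)] for i in j])
```

```text
[[0, np.float64(0.09), np.float64(-0.023)], [0, np.float64(0.181), np.float64(-0.04)], [0, np.float64(0.272), np.float64(-0.051)], [0, np.float64(0.365), np.float64(-0.057)], [0, np.float64(0.457), np.float64(-0.057)]]
[[0, np.float64(0.092), np.float64(0.006)], [0, np.float64(0.184), np.float64(0.017)], [0, np.float64(0.275), np.float64(0.034)], [0, np.float64(0.365), np.float64(0.056)], [0, np.float64(0.453), np.float64(0.084)]]
[[0, np.float64(0.086), np.float64(0.033)], [0, np.float64(0.17), np.float64(0.072)], [0, np.float64(0.252), np.float64(0.116)], [0, np.float64(0.331), np.float64(0.164)], [0, np.float64(0.406), np.float64(0.217)]]
[[0, np.float64(0.072), np.float64(0.058)], [0, np.float64(0.141), np.float64(0.12)], [0, np.float64(0.205), np.float64(0.186)], [0, np.float64(0.265), np.float64(0.257)], [0, np.float64(0.321), np.float64(0.33)]]
[[0, np.float64(0.051), np.float64(0.077)], [0, np.float64(0.097), np.float64(0.157)], [0, np.float64(0.139), np.float64(0.24)], [0, np.float64(0.175), np.float64(0.325)], [0, np.float64(0.206), np.float64(0.412)]]
[[0, np.float64(0.025), np.float64(0.089)], [0, np.float64(0.045), np.float64(0.179)], [0, np.float64(0.059), np.float64(0.271)], [0, np.float64(0.068), np.float64(0.363)], [0, np.float64(0.071), np.float64(0.455)]]
```

apply_moves --linear '[[0,0.09,-0.02],[0,0.18,-0.04],[0,0.27,-0.05],[0,0.365,-0.057],[0,0.457,-0.057]]' --delta_rot '[[0,0,0],[0,0,0],[0,0,0],[0,0,0],[0,0,0]]'

```text
clock: 5.98
position: [0.6198, 0.051, 0.192]
tool_rot: [-3.139, -0.001, 0.293]
force: [-5.0, 7.0, 8.9]
grip_width: 0.0145
finger_force: 41.2
```

apply_moves --linear '[[0,0.092,0.006],[0,0.184,0.017],[0,0.275,0.034],[0,0.365,0.056],[0,0.453,0.084]]' --delta_rot '[[0,0,0],[0,0,0],[0,0,0],[0,0,0],[0,0,0]]'

```text
clock: 6.4
position: [0.6329, 0.0071, 0.183]
tool_rot: [-3.14, -0.0, 0.292]
force: [-2.2, 0.5, 14.4]
grip_width: 0.0142
finger_force: 42.2
```

apply_moves --linear '[[0,0.086,0.023],[0,0.17,0.06],[0,0.252,0.105],[0,0.331,0.154],[0,0.406,0.207]]' --delta_rot '[[0,0,0],[0,0,0],[0,0,0],[0,0,0],[0,0,0]]'

```text
clock: 6.82
position: [0.6448, -0.0333, 0.1618]
tool_rot: [3.141, -0.0, 0.291]
force: [-0.6, -3.3, 6.3]
grip_width: 0.0142
finger_force: 40.3
```

apply_moves --linear '[[0,0.072,0.058],[0,0.141,0.12],[0,0.205,0.186],[0,0.265,0.257],[0,0.321,0.33]]' --delta_rot '[[0,0,0],[0,0,0],[0,0,0],[0,0,0],[0,0,0]]'

```text
clock: 7.23
position: [0.6539, -0.0642, 0.1281]
tool_rot: [3.141, 0.0, 0.291]
force: [-1.1, -1.9, 1.4]
grip_width: 0.0147
finger_force: 40.0
```

apply_moves --linear '[[0,0.051,0.077],[0,0.097,0.157],[0,0.139,0.24],[0,0.175,0.325],[0,0.206,0.412]]' --delta_rot '[[0,0,0],[0,0,0],[0,0,0],[0,0,0],[0,0,0]]'

```text
clock: 7.65
position: [0.6596, -0.0835, 0.0867]
tool_rot: [3.141, 0.0, 0.292]
force: [0.5, -5.2, -0.9]
grip_width: 0.0148
finger_force: 39.5
```

apply_moves --linear '[[0,0.025,0.089],[0,0.045,0.179],[0,0.059,0.271],[0,0.068,0.363],[0,0.071,0.455]]' --delta_rot '[[0,0,0],[0,0,0],[0,0,0],[0,0,0],[0,0,0]]'

```text
clock: 8.07
position: [0.6621, -0.0898, 0.0421]
tool_rot: [3.141, -0.001, 0.292]
force: [-9.1, 7.5, 49.8]
grip_width: 0.0147
finger_force: 46.4
```

apply_moves --linear '[[0,0,0.01],[0,0,0.01],[0,0,0.01],[0,0,0.01],[0,0,0.01]]' --delta_rot '[[0,0,0],[0,0,0],[0,0,0],[0,0,0],[0,0,0]]'

```text
clock: 8.48
position: [0.6624, -0.0896, 0.0419]
tool_rot: [3.141, -0.002, 0.292]
force: [-4.3, -1.6, 14.4]
grip_width: 0.0145
finger_force: 43.7
```

apply_moves --linear '[[0,0,-0.01],[0,0,-0.01],[0,0,-0.01],[0,0,-0.01],[0,0,-0.01]]' --delta_rot '[[0,0,0],[0,0,0],[0,0,0],[0,0,0],[0,0,0]]' --gripper 0

```text
clock: 8.9
position: [0.6617, -0.0895, 0.042]
tool_rot: [-3.141, 0.0, 0.292]
force: [-0.3, 0.1, -0.7]
grip_width: 0.0425
finger_force: 0.0
```

apply_moves --linear '[[0,0,-0.2],[0,0,-0.4],[0,0,-0.6],[0,0,-0.8],[0,0,-1]]' --delta_rot '[[0,0,0],[0,0,0],[0,0,0],[0,0,0],[0,0,0]]'

```text
clock: 9.32
position: [0.6616, -0.0897, 0.143]
tool_rot: [-3.142, 0.0, 0.292]
force: [0.3, 0.5, -0.9]
grip_width: 0.0426
finger_force: 0.0
```

```bash
cat >> h.py <<'E'
def wristF():
    s=monitor.observe()
    im,d=optics.grab_frame('wrist'); c=optics.camera_info('wrist'); T=c['T_tool_cam']
    v,u=np.mgrid[0:420,0:560]
    P=np.stack([(u-c['cx'])/c['fx']*d,(v-c['cy'])/c['fy']*d,d],-1)@T[:3,:3].T+T[:3,3]
    W=R.from_euler('xyz',s['tool_rot']).apply(P.reshape(-1,3))+s['position']
    F=R.from_euler('z',-.29).apply(W-[.58,-.053,0]).reshape(P.shape); F[d==0]=np.nan
    return s,im,F
E
python3 - <<'E'
from h import *
s,im,F=wristF(); cv2.imwrite('pics/w2.png',im[...,::-1])
print(s['clock'],R.from_euler('z',-.29).apply(s['position']-[.58,-.053,0]))
i=im.astype(int); m=(i[...,0]>110)&(i[...,1]<60)&(i[...,2]<60)&(F[...,0]>-.05)
q=F[m]; print('bar',np.median(q,0),q.min(0),q.max(0))
_,W=cloud('top')
im2,_=optics.grab_frame('top'); i=im2.astype(int)
F2=R.from_euler('z',-.29).apply((W-[.58,-.053,0]).reshape(-1,3)).reshape(W.shape)
for im_,G in((im,F),(im2,F2)):
    i=im_.astype(int)
    m=(i[...,0]>120)&(i[...,1]>100)&(i[...,2]<90)&(G[...,2]>.06)&(abs(G[...,0]+.08)<.03)&(abs(G[...,1])<.1)
    if m.any(): q=G[m]; print('runner',len(q),np.median(q,0),q.min(0),q.max(0))
E
```

```text
9.3167 [ 0.0677072  -0.05846001  0.14304682]
bar [ 0.03786832 -0.05881598  0.06744326] [-0.03834527 -0.06635069  0.05406775] [ 0.09028819 -0.05114226  0.07049664]
```

View pics/w2.png

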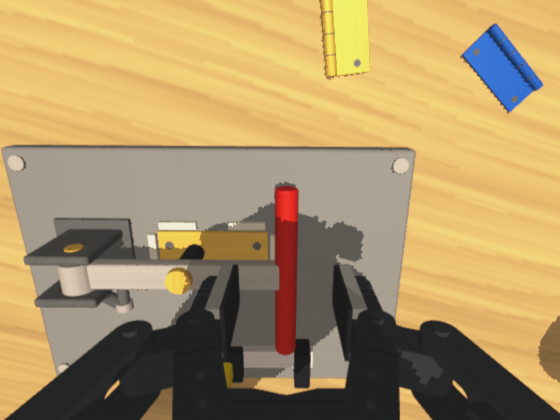

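The clamp holds shut by itself: the bar is level at z ≈ 0.06, y ≈ -0.059, in image column 286. Now over to the runner.

apply_moves --linear '[[-0.15,-0.05,0],[-0.3,-0.1,0],[-0.45,-0.15,0],[-0.6,-0.21,0],[-0.74,-0.27,0]]' --delta_rot '[[0,0,0],[0,0,0],[0,0,0],[0,0,0],[0,0,0]]' --gripper 0.5

```text
clock: 9.88
position: [0.5817, -0.0851, 0.1413]
tool_rot: [-3.141, 0.001, 0.292]
force: [0.1, 0.1, -0.1]
grip_width: 0.064
finger_force: 0.0
```

apply_moves --linear '[[-0.15,-0.05,0],[-0.3,-0.1,0],[-0.45,-0.15,0],[-0.6,-0.21,0],[-0.74,-0.27,0]]' --delta_rot '[[0,0,0],[0,0,0],[0,0,0],[0,0,0],[0,0,0]]'

```text
clock: 10.3
position: [0.5031, -0.0805, 0.1415]
tool_rot: [-3.141, 0.001, 0.292]
force: [1.0, 0.1, 0.3]
grip_width: 0.0639
finger_force: 0.0
```

Run:
```python
from h import *
s,im,F=wristF(); cv2.imwrite('pics/w3.png',im[...,::-1])
print(s['clock'],R.from_euler('z',-.29).apply(s['position']-[.58,-.053,0]))
i=im.astype(int)
m=(i[...,0]>120)&(i[...,1]>100)&(i[...,2]<90)&(F[...,2]>.06)&(abs(F[...,0]+.08)<.03)&(abs(F[...,1])<.1)
q=F[m]; print('runner',len(q),*( [np.median(q,0),q.min(0),q.max(0)] if len(q) else []))
```

```text
10.3 [-0.08153871 -0.00433349  0.14149063]
runner 1181 [-0.07536894 -0.00402408  0.08220707] [-0.09372516 -0.07001264  0.06007786] [-0.06415238  0.06172484  0.22344369]
```

View pics/w3.png

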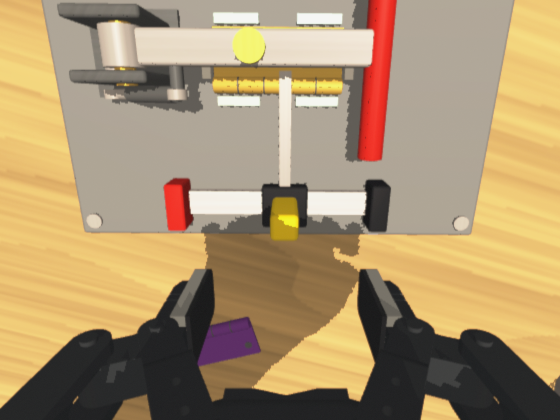

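The yellow grip (column 285) is centred between the fingers, and the runner is at travel ≈ 0.046. The clamp is still on the leaf. Next: down, grip and slide.

apply_moves --linear '[[0.01,0,0.2],[0.01,0,0.4],[0.01,0,0.6],[0.01,0,0.8],[0.01,0,0.92]]' --delta_rot '[[0,0,0],[0,0,0],[0,0,0],[0,0,0],[0,0,0]]'

```text
clock: 10.77
position: [0.5044, -0.0801, 0.0479]
tool_rot: [-3.141, 0.002, 0.292]
force: [-0.1, -0.1, -0.4]
grip_width: 0.0638
finger_force: 0.0
```

apply_moves --linear '[[0,0,0],[0,0,0],[0,0,0],[0,0,0],[0,0,0]]' --delta_rot '[[0,0,0],[0,0,0],[0,0,0],[0,0,0],[0,0,0]]' --gripper -1 --force 25

```text
clock: 11.18
position: [0.5059, -0.0803, 0.0512]
tool_rot: [3.141, -0.001, 0.292]
force: [-1.6, -0.9, 8.0]
grip_width: 0.0173
finger_force: 29.1
```

apply_moves --linear '[[0,0,0],[0,0,0],[0,0,0],[0,0,0],[0,0,0]]' --delta_rot '[[0,0,0],[0,0,0],[0,0,0],[0,0,0],[0,0,0]]'

```text
clock: 11.6
position: [0.5059, -0.0803, 0.0511]
tool_rot: [3.141, -0.002, 0.292]
force: [-1.5, 0.5, 8.5]
grip_width: 0.0175
finger_force: 29.3
```

apply_moves --linear '[[0,-0.06,0],[0,-0.12,0],[0,-0.18,0],[0,-0.24,0],[0,-0.3,0]]' --delta_rot '[[0,0,0],[0,0,0],[0,0,0],[0,0,0],[0,0,0]]'

```text
clock: 12.02
position: [0.4974, -0.0513, 0.0511]
tool_rot: [3.141, -0.002, 0.291]
force: [0.0, -2.6, 10.9]
grip_width: 0.0175
finger_force: 29.6
```

apply_moves --linear '[[0,-0.05,0],[0,-0.1,0],[0,-0.15,0],[0,-0.19,0],[0,-0.21,0]]' --delta_rot '[[0,0,0],[0,0,0],[0,0,0],[0,0,0],[0,0,0]]'

```text
clock: 12.43
position: [0.4914, -0.0308, 0.0511]
tool_rot: [3.141, -0.002, 0.292]
force: [0.2, -1.4, 11.0]
grip_width: 0.0178
finger_force: 29.7
```

Three to four mm to go; nudge until it meets the stop.

apply_moves --linear '[[0,-0.01,0],[0,-0.02,0],[0,-0.03,0],[0,-0.035,0],[0,-0.035,0]]' --delta_rot '[[0,0,0],[0,0,0],[0,0,0],[0,0,0],[0,0,0]]'

```text
clock: 12.85
position: [0.4905, -0.0278, 0.0511]
tool_rot: [3.141, -0.002, 0.292]
force: [0.8, -1.0, 11.2]
grip_width: 0.0175
finger_force: 29.7
```

apply_moves --linear '[[0,-0.005,0],[0,-0.01,0],[0,-0.015,0],[0,-0.015,0],[0,-0.015,0]]' --delta_rot '[[0,0,0],[0,0,0],[0,0,0],[0,0,0],[0,0,0]]'

```text
clock: 13.27
position: [0.4901, -0.0264, 0.0511]
tool_rot: [3.141, -0.002, 0.292]
force: [0.6, 0.2, 10.0]
grip_width: 0.0174
finger_force: 29.7
```

apply_moves --linear '[[0,-0.005,0],[0,-0.01,0],[0,-0.015,0],[0,-0.02,0],[0,-0.02,0]]' --delta_rot '[[0,0,0],[0,0,0],[0,0,0],[0,0,0],[0,0,0]]'

```text
clock: 13.68
position: [0.4898, -0.0255, 0.0511]
tool_rot: [3.14, -0.003, 0.291]
force: [1.8, -6.8, 7.5]
grip_width: 0.0177
finger_force: 29.2
```

Run:
```python
from h import *
s=monitor.observe();print(R.from_euler('z',-.29).apply(s['position']-[.58,-.053,0]),R.from_euler('z',-.29).apply(s['force']))
im,_=optics.grab_frame('scene'); cv2.imwrite('pics/s2.png',cv2.resize(im[190:290,180:330,::-1],(750,500),interpolation=cv2.INTER_CUBIC))
```

```text
[-0.07855654  0.05217517  0.05113725] [-0.20426855 -7.0599968   7.52781849]
```

View pics/s2.png

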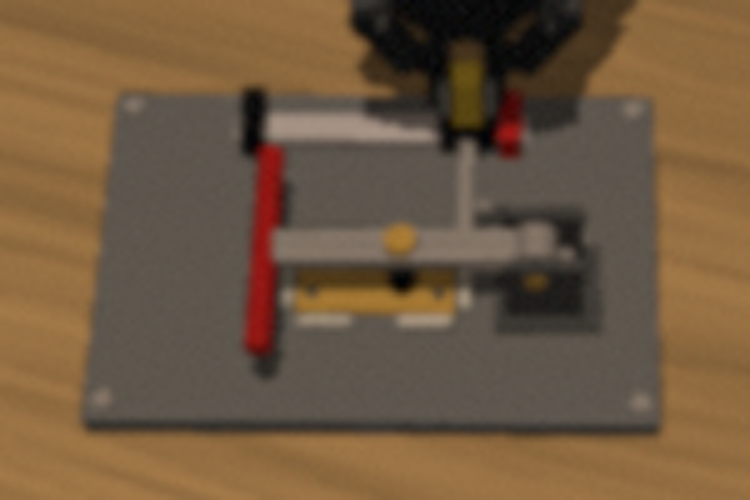

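The runner now touches the red stop (510,125 in the crop), and 7 N of reaction confirms it. I'll press once more, then release and rise.

apply_moves --linear '[[0,-0.005,0],[0,-0.01,0],[0,-0.015,0],[0,-0.015,0],[0,-0.015,0]]' --delta_rot '[[0,0,0],[0,0,0],[0,0,0],[0,0,0],[0,0,0]]'

```text
clock: 14.15
position: [0.4898, -0.0253, 0.0512]
tool_rot: [3.138, -0.003, 0.29]
force: [5.3, -15.2, 3.2]
grip_width: 0.0176
finger_force: 28.7
```

apply_moves --linear '[[0,0,0],[0,0,0],[0,0,0],[0,0,0],[0,0,0]]' --delta_rot '[[0,0,0],[0,0,0],[0,0,0],[0,0,0],[0,0,0]]' --gripper 0.3

```text
clock: 14.57
position: [0.4882, -0.023, 0.0502]
tool_rot: [-3.141, 0.0, 0.292]
force: [0.1, -0.2, -0.9]
grip_width: 0.0557
finger_force: 0.0
```

apply_moves --linear '[[0,0,-0.2],[0,0,-0.4],[0,0,-0.6],[0,0,-0.8],[0,0,-1]]' --delta_rot '[[0,0,0],[0,0,0],[0,0,0],[0,0,0],[0,0,0]]'

```text
clock: 14.98
position: [0.488, -0.0231, 0.1511]
tool_rot: [-3.141, 0.0, 0.292]
force: [0.2, 0.6, 0.6]
grip_width: 0.0555
finger_force: 0.0
```

Run:
```python
from h import *
s,im,F=wristF(); cv2.imwrite('pics/w4.png',im[...,::-1])
print(s['clock'],R.from_euler('z',-.29).apply(s['position']-[.58,-.053,0]))
i=im.astype(int)
m=(i[...,0]>120)&(i[...,1]>100)&(i[...,2]<90)&(F[...,2]>.076)&(F[...,2]<.088)&(abs(F[...,0]+.08)<.03)&(abs(F[...,1])<.1)
q=F[m]; print('runner',len(q),*( [np.median(q,0),q.min(0),q.max(0)] if len(q) else []))
```

```text
14.9833 [-0.07962673  0.05491575  0.15112508]
runner 713 [-0.07773728  0.05199241  0.08213027] [-0.08754044  0.04333649  0.07627563] [-0.06993624  0.06050679  0.08426142]
```

View pics/w4.png

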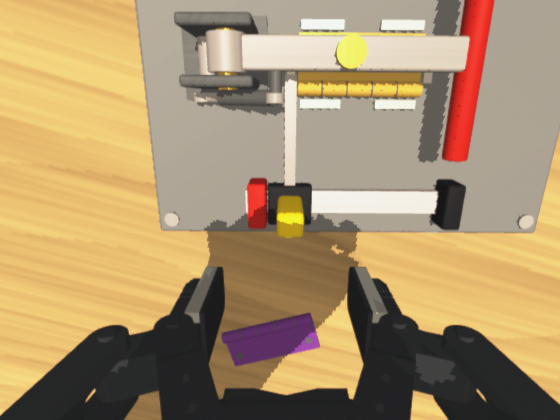

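The runner sits against the red stop (block at columns 268–310 touching the stop at 258), and the leaf is still clamped. Back to the red bar.

apply_moves --linear '[[0.15,0.11,0],[0.3,0.22,0],[0.45,0.33,0],[0.6,0.45,0],[0.735,0.567,0]]' --delta_rot '[[0,0,0],[0,0,0],[0,0,0],[0,0,0],[0,0,0]]'

```text
clock: 15.45
position: [0.5758, -0.0565, 0.15]
tool_rot: [-3.141, 0.0, 0.292]
force: [0.3, 0.4, 0.2]
grip_width: 0.0558
finger_force: 0.0
```

apply_moves --linear '[[0.15,0.11,0],[0.3,0.22,0],[0.45,0.33,0],[0.6,0.45,0],[0.735,0.567,0]]' --delta_rot '[[0,0,0],[0,0,0],[0,0,0],[0,0,0],[0,0,0]]'

```text
clock: 15.87
position: [0.6625, -0.0896, 0.1498]
tool_rot: [-3.141, 0.0, 0.292]
force: [-0.6, 0.8, -0.3]
grip_width: 0.0553
finger_force: 0.0
```

apply_moves --linear '[[0,0,0.2],[0,0,0.4],[0,0,0.6],[0,0,0.8],[0,0,0.95]]' --delta_rot '[[0,0,0],[0,0,0],[0,0,0],[0,0,0],[0,0,0]]'

```text
clock: 16.28
position: [0.661, -0.0893, 0.0532]
tool_rot: [-3.141, 0.001, 0.292]
force: [0.2, -0.3, -0.4]
grip_width: 0.0556
finger_force: 0.0
```

apply_moves --linear '[[0,0,0.05],[0,0,0.1],[0,0,0.13],[0,0,0.13],[0,0,0.13]]' --delta_rot '[[0,0,0],[0,0,0],[0,0,0],[0,0,0],[0,0,0]]'

```text
clock: 16.7
position: [0.662, -0.0897, 0.0429]
tool_rot: [3.141, -0.001, 0.292]
force: [0.6, -0.5, -0.1]
grip_width: 0.0554
finger_force: 0.0
```

Position is the same as at release (0.662, -0.0895, 0.042). Grip, then swing back in reverse.

apply_moves --linear '[[0,0,0],[0,0,0],[0,0,0],[0,0,0],[0,0,0]]' --delta_rot '[[0,0,0],[0,0,0],[0,0,0],[0,0,0],[0,0,0]]' --gripper -1 --force 40

```text
clock: 17.12
position: [0.6619, -0.0897, 0.0427]
tool_rot: [3.141, -0.001, 0.291]
force: [-0.7, -0.4, 5.4]
grip_width: 0.0146
finger_force: 38.9
```

apply_moves --linear '[[0,0,0],[0,0,0],[0,0,0],[0,0,0],[0,0,0]]' --delta_rot '[[0,0,0],[0,0,0],[0,0,0],[0,0,0],[0,0,0]]'

```text
clock: 17.53
position: [0.6619, -0.0897, 0.0426]
tool_rot: [3.141, -0.001, 0.291]
force: [-1.1, 0.4, 6.6]
grip_width: 0.0144
finger_force: 39.0
```

Run:
```python
import numpy as np
th=np.linspace(1.85,0,31);a=1.85-th;y=90-150*np.cos(a);z=60+150*np.sin(a)
for k in range(6):
    j=np.arange(5*k+1,5*k+6); print([[0,float(round(-(y[i]-y[5*k])/100,3)),float(round(-(z[i]-z[5*k])/100,3))] for i in j])
```

```text
[[0, -0.003, -0.092], [0, -0.011, -0.185], [0, -0.026, -0.276], [0, -0.045, -0.366], [0, -0.071, -0.455]]
[[0, -0.031, -0.087], [0, -0.067, -0.172], [0, -0.108, -0.255], [0, -0.154, -0.335], [0, -0.206, -0.412]]
[[0, -0.056, -0.074], [0, -0.116, -0.144], [0, -0.18, -0.21], [0, -0.249, -0.273], [0, -0.321, -0.33]]
[[0, -0.076, -0.053], [0, -0.154, -0.102], [0, -0.236, -0.146], [0, -0.32, -0.184], [0, -0.406, -0.217]]
[[0, -0.088, -0.028], [0, -0.178, -0.05], [0, -0.269, -0.067], [0, -0.361, -0.078], [0, -0.453, -0.084]]
[[0, -0.092, 0.0], [0, -0.185, 0.006], [0, -0.277, 0.018], [0, -0.367, 0.035], [0, -0.457, 0.057]]
```

apply_moves --linear '[[0,-0.003,-0.092],[0,-0.011,-0.185],[0,-0.026,-0.276],[0,-0.045,-0.366],[0,-0.071,-0.455]]' --delta_rot '[[0,0,0],[0,0,0],[0,0,0],[0,0,0],[0,0,0]]'

```text
clock: 17.95
position: [0.66, -0.0837, 0.0879]
tool_rot: [3.14, -0.0, 0.291]
force: [6.3, -5.4, -6.9]
grip_width: 0.0145
finger_force: 39.0
```

apply_moves --linear '[[0,-0.031,-0.087],[0,-0.067,-0.172],[0,-0.108,-0.255],[0,-0.154,-0.335],[0,-0.206,-0.412]]' --delta_rot '[[0,0,0],[0,0,0],[0,0,0],[0,0,0],[0,0,0]]'

```text
clock: 18.37
position: [0.6547, -0.0655, 0.1301]
tool_rot: [3.137, -0.002, 0.29]
force: [8.7, -12.2, 1.1]
grip_width: 0.0146
finger_force: 39.0
```

apply_moves --linear '[[0,-0.056,-0.074],[0,-0.116,-0.144],[0,-0.18,-0.21],[0,-0.249,-0.273],[0,-0.321,-0.33]]' --delta_rot '[[0,0,0],[0,0,0],[0,0,0],[0,0,0],[0,0,0]]'

```text
clock: 18.78
position: [0.6466, -0.0371, 0.1647]
tool_rot: [3.134, -0.005, 0.288]
force: [5.7, -21.1, 20.0]
grip_width: 0.0147
finger_force: 39.3
```

apply_moves --linear '[[0,-0.064,-0.063],[0,-0.138,-0.116],[0,-0.22,-0.165],[0,-0.304,-0.204],[0,-0.39,-0.237]]' --delta_rot '[[0,0,0],[0,0,0],[0,0,0],[0,0,0],[0,0,0]]'

```text
clock: 19.2
position: [0.6348, 0.0028, 0.188]
tool_rot: [3.138, -0.004, 0.29]
force: [5.2, -7.7, 17.4]
grip_width: 0.0145
finger_force: 42.6
```

apply_moves --linear '[[0,-0.088,-0.03],[0,-0.178,-0.055],[0,-0.269,-0.072],[0,-0.361,-0.084],[0,-0.453,-0.09]]' --delta_rot '[[0,0,0],[0,0,0],[0,0,0],[0,0,0],[0,0,0]]'

```text
clock: 19.62
position: [0.6212, 0.049, 0.1955]
tool_rot: [3.141, -0.003, 0.292]
force: [7.3, 1.6, 4.2]
grip_width: 0.0144
finger_force: 43.4
```

apply_moves --linear '[[0,-0.092,0.0],[0,-0.185,0.008],[0,-0.277,0.022],[0,-0.367,0.042],[0,-0.46,0.07]]' --delta_rot '[[0,0,0],[0,0,0],[0,0,0],[0,0,0],[0,0,0]]'

```text
clock: 20.03
position: [0.6078, 0.0936, 0.188]
tool_rot: [-3.142, -0.002, 0.292]
force: [7.7, 5.0, 2.7]
grip_width: 0.0145
finger_force: 45.3
```

apply_moves --linear '[[0,-0.008,0.003],[0,-0.015,0.005],[0,-0.015,0.005],[0,-0.015,0.005],[0,-0.015,0.005]]' --delta_rot '[[0,0,0],[0,0,0],[0,0,0],[0,0,0],[0,0,0]]'

```text
clock: 20.45
position: [0.6077, 0.0938, 0.1882]
tool_rot: [3.141, -0.003, 0.291]
force: [4.2, -0.3, 10.3]
grip_width: 0.0143
finger_force: 45.6
```

The arm is at its open stop. Release and rise.

apply_moves --linear '[[0,0,0],[0,0,0],[0,0,0],[0,0,0],[0,0,0]]' --delta_rot '[[0,0,0],[0,0,0],[0,0,0],[0,0,0],[0,0,0]]' --gripper 0.5

```text
clock: 20.87
position: [0.6064, 0.0939, 0.187]
tool_rot: [-3.142, 0.0, 0.292]
force: [-1.3, 0.3, 0.2]
grip_width: 0.064
finger_force: 0.0
```

apply_moves --linear '[[0,0,-0.2],[0,0,-0.4],[0,0,-0.6],[0,0,-0.8],[0,0,-1]]' --delta_rot '[[0,0,0],[0,0,0],[0,0,0],[0,0,0],[0,0,0]]'

```text
clock: 21.28
position: [0.6064, 0.0938, 0.288]
tool_rot: [3.142, 0.0, 0.292]
force: [-0.0, -0.8, -0.7]
grip_width: 0.0641
finger_force: 0.0
```

Run:
```python
from h import *
s,im,F=wristF(); cv2.imwrite('pics/w5.png',im[...,::-1])
print(s['clock'],R.from_euler('z',-.29).apply(s['position']-[.58,-.053,0]),s['force'])
i=im.astype(int)
q=F[(i[...,0]>110)&(i[...,1]<60)&(i[...,2]<60)&(F[...,2]>.15)]; print(len(q),q.min(0),q.max(0),np.median(q,0))
```

```text
21.2833 [0.0672576  0.13317622 0.28801745] [-0.00089429 -0.81668503 -0.65751395]
3089 [-0.03713549  0.12522662  0.19935557] [0.09138322 0.14020361 0.21461006] [0.03774521 0.1327638  0.21168829]
```

View pics/w5.png

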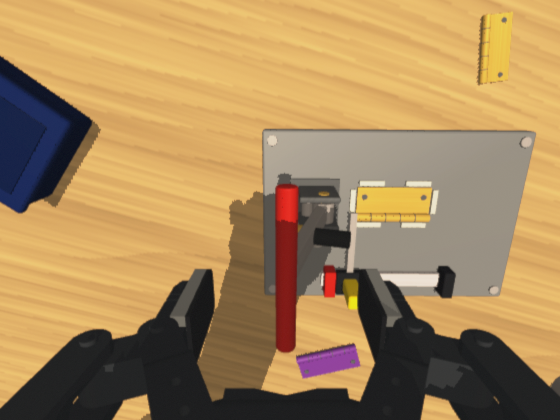

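The clamp is fully open, with its bar at the same place as at the start (y ≈ 0.1328). The leaf is in its nest (395,205) and the runner is at the red stop (345,285). The gripper touches nothing and the lunchbox hasn't moved, so I'm handing in.

```bash
python3 -c "
from workcell import workorder
print(workorder.job_done())"
```

```text
the job is handed in; nothing more can be done
None
```

The job is handed in at about 21 s: I clamped the leaf, slid the runner to the red stop and swung the clamp back to fully open, with the leaf still in its nest; the lunchbox is unmoved, and the arm stayed well away from the tumbler and bowl, though I didn't check those two again at the end.

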